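Stack the parts bin on its ledges over a carved block

TASK

The green parts bin sits nested in the grey one on the carving bench. Take it out, stand the small carved wooden block upright on the floor of the grey bin, then put the green bin back on top turned half a turn (yellow ends opposite), so that it rests level on the grey bin's inner ledges, above the block, instead of nesting. Leave the grey bin where it stands and let go of everything; do not disturb the gouge, the glue jar and the tape measure.

Things in the scene. Friction and masses are not known exactly. Their poses are not given: they have to be found in the camera images.
- lower_mid (a point): Centre of the grey stack-nest bin, half-way up (34 mm above its underside). Loose, open-topped, 0.24 kg, upright on the bench: 200 mm long (x, towards its yellow end), 66 mm wide (y), 68 mm high (z up). Its upper 32 mm is an upright collar, 192 x 58 mm inside; below is a narrower tub, 148 x 48 mm outside; a flat shoulder joins them 36 mm above the underside.
- lower_mark (a point): Point at the yellow end wall of the grey bin (last 28 mm yellow), 100 mm along its x from lower_mid, same height and axes. Each bin also has three feet under the shoulder, level with its underside and reaching 92 mm from its centre: two near the sides at the yellow end, one in the middle of the other end.
- lower_floor (a point): Centre of the grey bin's tub floor (upper face), 4 mm above its underside. The tub is 140 x 40 mm inside, the collar above it wider. Axes as lower_mid.
- lower_ledge (a point): Middle of the top of the white ledge at the grey bin's yellow end: 18 mm wide, 60 mm above the underside, 8 mm below the rim, 88 mm along x from the centre, 16 mm deep. Two more, 13 mm wide, fill the corners of the other end at the same height. A bin put in with yellow ends opposite lands with its feet on the ledges: underside 60 mm above this one's.
- upper_mid (a point): Centre of the green bin, half-way up (34 mm above its underside). Same moulding, weight and axes as the grey bin; loose; starts nested in it, yellow ends together, underside 36 mm above the grey one's. Grip across the collar (66 mm, upright sides, its top 32 mm). Nested, a 4 mm gap is left under the collar, so keep fingertips at least 34 mm above this bin's underside.
- upper_mark (a point): Point at the yellow end wall of the green bin, 100 mm along its x from upper_mid, same height and axes. Once on the ledges it has about 5 mm of play sideways, 4 mm lengthways and 0.04 rad of yaw, held by the grey collar's top 8 mm; lower it straight down, centred.
- block_mid (a point): Centre of the small dark carved wooden block with a pale top: 26 x 26 mm square, 50 mm tall, about 45 g, standing on the bench with z up (25 mm above the bench); x and y square to its sides. It fits in the tub of the grey bin at any yaw and stands 54 mm above that bin's underside, 6 mm below the stacked green bin.
- gouge: Bystander: wood-handled gouge, 245 mm long (x, blade to +x), 30 mm thick, lying on the bench; origin on the bench under its middle. Leave alone.
- glue_jar: Bystander: glue jar with red cap, 60 mm diameter, 90 mm tall, origin at the centre of its underside. Leave alone.
- tape_measure: Bystander: yellow and black tape measure, 70 x 36 x 62 mm, origin at the centre of its underside. Leave alone.
Mind the look-alikes: they are no part of the job. Of the things like the part that bears upper_mid, leave any that is black or blue; of the rest the larger one is meant.

How it is judged:
On the way, in this order (a step that is already met when the one before it is completed fails the run):
1. the green bin is out of the grey bin (horizontal distance between upper_mid and lower_mid above 0.1 m), for 0.2 s.
2. the block stands upright on the floor of the grey bin (x of block_mid in the frame of lower_mid between -0.058 and 0.058 m and y of block_mid in the frame of lower_mid between -0.012 and 0.012 m and z of block_mid in the frame of lower_mid between -0.009 and 0 m and angle between block_mid's own z axis and vertical below 0.12 rad), for 0.2 s.
At the end, for the whole second after the job is handed in: Green bin on the grey bin's ledges: centre 60 mm (+-4) above the grey one's, within 10 mm sideways, yellow ends opposite, long axes within 0.09 rad, both level within 0.04; block upright (0.12 rad) on the grey tub's floor; grey bin on the bench within 40 mm of its start (all of step 2 and z of upper_mid in the frame of lower_mid between 0.056 and 0.064 m and horizontal distance between upper_mid and lower_mid below 0.01 m and x of upper_mark in the frame of lower_mid below -0.08 m and angle between the x axis of upper_mid and the x axis of lower_mid, either way round below 0.09 rad and angle between each of upper_mid, lower_mid's own z axis and vertical below 0.04 rad and height (world z) of lower_mid below 0.038 m and distance of lower_mid from where it was at the start of the episode below 0.04 m); the robot touches nothing.
It fails at once if the carver's gouge is disturbed (moved over 30 mm) (distance of gouge from where it was at the start of the episode above 0.03 m).
It fails at once if the glue jar is disturbed (moved over 30 mm) (distance of glue_jar from where it was at the start of the episode above 0.03 m).
It fails at once if the tape measure is disturbed (moved over 30 mm) (distance of tape_measure from where it was at the start of the episode above 0.03 m).
It also fails if it takes over 72 s, if anything falls off the work surface, if the arm or the gripper's body presses on something with over 40 N, if the wrist force passes 120 N, or if a joint passes its speed limit or range.

ROBOT

A 6-joint arm with a two-finger parallel gripper is mounted at the origin on the work surface. World frame = base frame: x ahead of the robot, y to its left, z up, the work surface at z = 0. Lengths are in m, angles in rad, forces in N, time in s.
With the tool pointing down it reaches from about 0.3 to 0.875 m from the base axis. Payload 6.4 kg.
Tool frame: the origin (TCP) lies midway between the tips of the shut fingers; the grasp point (between the pads) lies 19 mm behind it; z points along the fingers, y is the line along which they close (so a half turn about z gives the same grasp; the last joint's range is limited). The gripper opens to 85 mm and grips with 20 to 120 N. Pads are 22 mm wide; open, the fingers measure 114 mm over their backs; the gripper's body (76 mm by 85 mm) begins 54 mm behind the grasp point. The pads swing forward as they close: fully open they stand 13 mm farther back than shut.
Start: joints at [1.035, 0.181, 1.607, -0, 1.354, -0.206], TCP at [0.186, 0.544, 0.21] pointing down, gripper open.
Joint ranges: [-2.99, 2.99], [-0.89, 2.07], [0.3, 2.58], [-1.14, 4.28], [0, 2.63], [-3.12, 3.12]. Speed limits (rad/s): [2.57, 2.57, 3.01, 3.14, 3.14, 3.14].

INTERFACE

Orientations are given as a unit quaternion [w, x, y, z].
In Python, from bench import status, camera, ctrl gives the robot as it stands. The module is installed in compiled form; this text tells all that it offers.
- The arm moves only by the shell command python3 -m handwheel 'ROWS'. ROWS is JSON, a list that holds one entry, the list of rows, each a list of 7 numbers: the opening, from -1 (shut) to 1 (fully open), then the shift along the tool's x, y, z in cm, then the turn, a rotation vector about the tool's x, y, z in degrees. A call has 1 to 10 rows; each row is the pose to reach, as a shift and turn from the pose commanded when the call began, along the tool's axes at that moment; what a row does not reach only later rows make up. A row lasts 1/8 s, in which the tool goes at most 62.5 mm and 10.7 degrees, less where a joint would pass 70% of its speed; a pose out of reach is approached as far as the arm can. A call with a gripper value outside its range is refused whole. The fingers move at their own pace and stop on an object; the grip force is fixed at half the most. Time passes only in rows, so rows that repeat a pose let the fingers close. It gives the time, the measured TCP pose, the force, the opening and the grip force at its end, in the units of the state.
- status.get_obs(): the state, without advancing time (a new reading comes with each control period).
- camera(name): name is "scene" or "side" or "wrist"; returns a dict with "frame" (384x512x3 uint8, blue, green, red), "depth" (384x512 float32, m along the optical axis (not along the pixel's ray), 0 where there is no reading), "fx", "fy", "cx", "cy" (pixels), "dist" ([k1, k2, p1, p2, k3] as OpenCV has them; the pictures are not rectified), "extrinsics" (4x4, takes a point from camera to world coordinates); the wrist camera has in their place "hand_eye" (4x4, takes a point from camera to tool coordinates, whose origin is the TCP and whose axes are the flange's). Camera axes: x right, y down, z forward; pixel columns grow to the right and rows downward; lengths in m; the calibration is good to about 2 mm. A picture is of the moment at which its call begins: read the wrist's pose just before it.
- ctrl.hand_in(): hands the job in; it is judged then, once.
The state is a dict: "time_s": time; "q": joint angles; "dq": joint speeds; "joint_efforts": joint torques, N m; "eef_pos": TCP position; "eef_rot": TCP orientation; "wrist_force": force on the tool from outside, world axes, zero at the start; "torque": the same for the moment, N m; "opening": opening from 0.0 (shut) to 1.0 (fully open); "grasp_force": force on a finger pad.
Only numpy, scipy, OpenCV 4.12 (cv2) and the standard library are available. Lean on these libraries where they do the work, as an engineer would, in place of code of your own. Each camera call takes 0.05 s, during which the arm holds its last target. There are 200 camera calls.

## Working session

There is one attempt and no reset: what is moved stays moved. The work goes in short steps, Python scripts to look and compute and a shell command to move; the robot and the scene stay as the last step left them, time stands still between calls to the robot, and variables do not carry over. Pictures are saved under pics/ and viewed, at most 10 in all, crops included, and the job is handed in when it is done.

```bash
mkdir -p pics; cat > h.py <<'E'
import numpy as np,cv2
from bench import status,camera,ctrl
from scipy.spatial.transform import Rotation as R
def T():
    o=status.get_obs();q=o["eef_rot"];M=np.eye(4);M[:3,:3]=R.from_quat([q[1],q[2],q[3],q[0]]).as_matrix();M[:3,3]=o["eef_pos"];return M
def shot(n,f):
    M=T();c=camera(n);c["X"]=c["extrinsics"] if n!="wrist" else M@np.array(c["hand_eye"])
    cv2.imwrite(f"pics/{f}.png",c["frame"]);np.savez(f"pics/{f}.npz",**{k:np.array(v) for k,v in c.items()});return c
def cloud(c):
    K=np.array([[c["fx"],0,c["cx"]],[0,c["fy"],c["cy"]],[0,0,1]],float)
    h,w=c["depth"].shape;u,v=np.meshgrid(np.arange(w),np.arange(h))
    p=cv2.undistortPoints(np.stack([u,v],-1).reshape(-1,1,2).astype(float),K,np.array(c["dist"],float)).reshape(h,w,2)
    d=np.array(c["depth"],float);P=np.dstack([p[...,0]*d,p[...,1]*d,d]);X=np.array(c["X"])
    W=P@X[:3,:3].T+X[:3,3];W[d==0]=np.nan;return W
def load(f): return dict(np.load(f"pics/{f}.npz"))
E
python3 - <<'E'
from h import *
shot("scene","s1");shot("side","d1")
a=cv2.imread("pics/s1.png");b=cv2.imread("pics/d1.png")
cv2.imwrite("pics/both.png",cv2.resize(np.vstack([a,b]),(400,600)) if 0 else cv2.resize(np.hstack([a,b]),(800,300)))
o=status.get_obs();print(o["time_s"],o["eef_pos"],o["eef_rot"],T()[:3,:3].round(3))
E
```

```text
0.1 [0.1859127  0.54353819 0.20926427] [-3.03803075e-04  1.64158918e-01  9.86433567e-01 -7.58140055e-04] [[-0.946  0.324 -0.001]
 [ 0.324  0.946 -0.001]
 [ 0.    -0.002 -1.   ]]
```

View pics/s1.png

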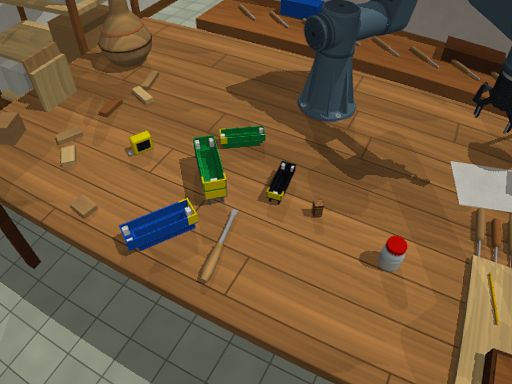

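The image shows four bin candidates: green (210,167), smaller green (242,136), black (282,180) and blue (158,225). Black and blue are ruled out, so the green one at (210,167) fits: it is the larger green and appears nested. The block is at (317,208), the gouge at (222,245), the tape measure at (142,142) and the jar at (393,254). I'll confirm with a crop.

```bash
python3 - <<'E'
from h import *
c=load("s1");W=cloud(c)
cv2.imwrite("pics/c1.png",cv2.resize(c["frame"][115:230,170:340],None,fx=4.7,fy=4.7,interpolation=cv2.INTER_CUBIC)[:600,:800])
for n,(u,v) in dict(green=(210,165),g2=(242,136),black=(282,180),blue=(158,225),block=(317,202),jar=(397,243),tape=(141,136),gouge1=(233,215),gouge2=(207,275)).items(): print(n,W[v,u].round(3))
H=cv2.cvtColor(c["frame"],cv2.COLOR_BGR2HSV)
for n,(u0,u1,v0,v1) in dict(green=(185,232,130,203),g2=(216,270,122,152)).items():
    w=W[v0:v1,u0:u1].reshape(-1,3);z=w[:,2];top=np.nanpercentile(z,97);m=z>top-.008
    r=cv2.minAreaRect((w[m][:,:2]*1000).astype(np.float32));print(n,top,r)
w=W[196:220,306:330].reshape(-1,3);m=w[:,2]>.04;print("block",w[m].mean(0),m.sum(),w[m][:,2].max())
E
```

```text
green [ 0.538 -0.189  0.037]
g2 [ 0.38  -0.161  0.049]
black [0.459 0.025 0.002]
blue [ 0.795 -0.201  0.018]
block [0.535 0.167 0.052]
jar [0.596 0.407 0.087]
tape [ 0.549 -0.449  0.062]
gouge1 [ 0.663 -0.035  0.016]
gouge2 [0.867 0.007 0.024]
green 0.10268304588654141 ((566.553466796875, -170.52777099609375), (207.18673706054688, 67.11640167236328), 42.15534973144531)
g2 0.05094958040596055 ((402.97705078125, -183.42449951171875), (127.4819107055664, 234.51913452148438), 72.93952178955078)
block [0.53596476 0.16930294 0.04745129] 80 0.05205068755011277
```

View pics/c1.png

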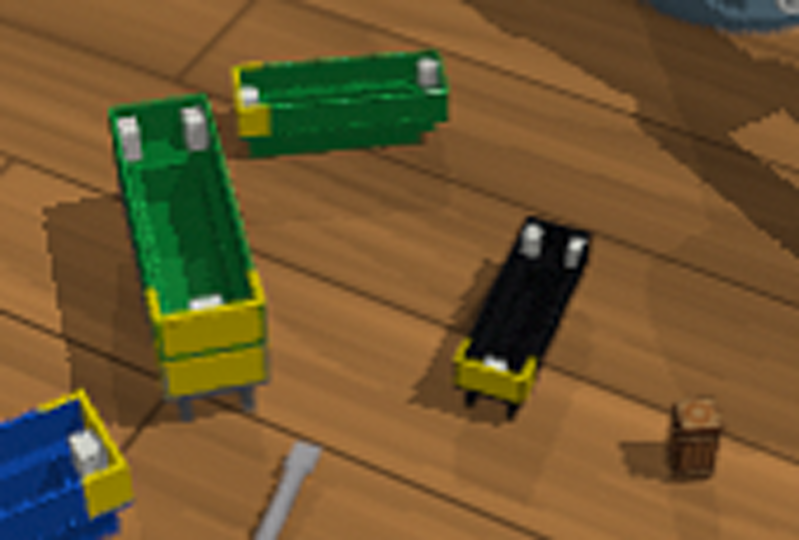

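The crop confirms it: the larger green bin at (210,165) sits on grey feet with two stacked yellow ends, and the block is at (317,208). Next I move above the stack.

```bash
python3 -m handwheel '[[[1,-30,-28,-9,0,0,-30],[1,-59,-55,-9,0,0,-61],[1,-59,-55,-9,0,0,-61],[1,-59,-55,-9,0,0,-61],[1,-59,-55,-9,0,0,-61],[1,-59,-55,-9,0,0,-61],[1,-59,-55,-9,0,0,-61],[1,-59,-55,-9,0,0,-61],[1,-59,-55,-9,0,0,-61],[1,-59,-55,-9,0,0,-61]]]'
python3 -m handwheel '[[[1,0,0,0,0,0,0],[1,0,0,0,0,0,0],[1,0,0,0,0,0,0],[1,0,0,0,0,0,0]]]'
python3 - <<'E'
from h import *
print(T().round(3), status.get_obs()["q"])
E
```

```text
time_s: 1.35
eef_pos: [0.4583, 0.036, 0.2764]
eef_rot: [0.0, -0.359, 0.933, 0.0]
wrist_force: [1.3, 0.0, 0.3]
opening: 0.998
grasp_force: 0.0
time_s: 1.85
eef_pos: [0.4575, 0.0392, 0.2763]
eef_rot: [0.0, -0.36, 0.933, 0.0]
wrist_force: [-0.0, 0.5, -0.3]
opening: 1.001
grasp_force: 0.0
[[-0.74  -0.672 -0.     0.457]
 [-0.672  0.74   0.     0.039]
 [-0.     0.    -1.     0.276]
 [ 0.     0.     0.     1.   ]] [-1.74127172e-01 -1.39796624e-01  1.79969879e+00  1.02057370e-04
  1.48173018e+00 -2.48195645e+00]
```

```bash
python3 -m handwheel '[[[1,6,-23,-4,0,0,0],[1,6,-23,-4,0,0,0],[1,6,-23,-4,0,0,0],[1,6,-23,-4,0,0,0],[1,6,-23,-4,0,0,0],[1,6,-23,-4,0,0,0],[1,6,-23,-4,0,0,0]]]'
python3 - <<'E'
from h import *
M=T();c=shot("wrist","w1");print(M.round(3));print(np.array(c["hand_eye"]).round(3))
W=cloud(c);w=W.reshape(-1,3);H=cv2.cvtColor(c["frame"],cv2.COLOR_BGR2HSV).reshape(-1,3)
m=(w[:,2]>.094)&(w[:,2]<.112)&(np.hypot(w[:,0]-.567,w[:,1]+.17)<.13)
r=cv2.minAreaRect((w[m][:,:2]*1000).astype(np.float32));print(r,m.sum(),np.nanmedian(w[m][:,2]))
y=m&(H[:,0]>22)&(H[:,0]<34)&(H[:,1]>150);print("yellow",w[y].mean(0),y.sum())
E
```

```text
time_s: 2.72
eef_pos: [0.5673, -0.1712, 0.3163]
eef_rot: [-0.0, -0.36, 0.933, 0.0]
wrist_force: [-0.1, 0.4, 0.3]
opening: 1.002
grasp_force: 0.0
[[-0.741 -0.672 -0.     0.567]
 [-0.672  0.741  0.    -0.171]
 [-0.     0.    -1.     0.316]
 [ 0.     0.     0.     1.   ]]
[[ 0.    -0.954 -0.299  0.077]
 [ 1.     0.     0.    -0.001]
 [-0.    -0.299  0.954 -0.164]
 [ 0.     0.     0.     1.   ]]
((568.6679077148438, -170.65333557128906), (199.74765014648438, 66.48556518554688), 41.946510314941406) 1770 0.10363673139013671
yellow [ 0.6400028  -0.10701414  0.09886072] 85
```

View pics/w1.png

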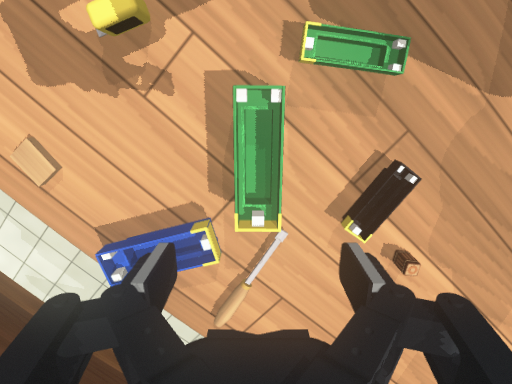

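The wrist view shows the green stack at (258,158) with its yellow end at (258,225), nearest the gouge tip at (283,237). The fit gives centre (0.569, -0.171) and yaw 42°, so I descend and grip.

```bash
python3 -m handwheel '[[[1,-0.1,0,6,0,0,0],[1,-0.1,0,12,0,0,0],[1,-0.1,0,17,0,0,0],[1,-0.1,0,21,0,0,0],[1,-0.1,0,23,0,0,0],[1,-0.1,0,24.2,0,0,0],[1,-0.1,0,24.2,0,0,0],[1,-0.1,0,24.2,0,0,0]]]'
python3 -m handwheel '[[[0,0,0,0,0,0,0],[-0.2,0,0,0,0,0,0],[-0.2,0,0,0,0,0,0],[-0.2,0,0,0,0,0,0],[-0.2,0,0,0,0,0,0],[-0.2,0,0,0,0,0,0]]]'
```

```text
time_s: 3.78
eef_pos: [0.5695, -0.1728, 0.076]
eef_rot: [0.001, -0.359, 0.933, -0.001]
wrist_force: [0.9, -0.2, 0.6]
opening: 1.001
grasp_force: 0.0
time_s: 4.53
eef_pos: [0.5683, -0.1723, 0.0742]
eef_rot: [-0.0, -0.359, 0.933, 0.0]
wrist_force: [-0.3, -1.3, 1.2]
opening: 0.404
grasp_force: 0.8
```

```bash
python3 - <<'E'
from h import *
c=shot("wrist","w2")
a=shot("side","d2")["frame"];cv2.imwrite("pics/c2.png",np.hstack([cv2.resize(c["frame"],(400,300)),cv2.resize(a,(400,300))]))
E
```

```text
(no output)
```

View pics/c2.png

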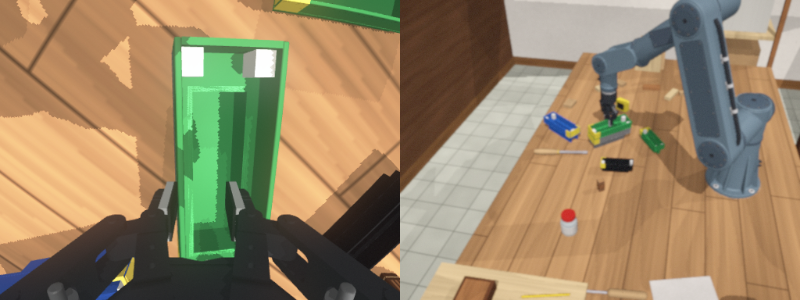

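The right finger (235,200) is inside the bin and the left finger (170,200) is outside its wall, so the grip missed. I'll measure the bin's current position.

```bash
python3 - <<'E'
from h import *
c=load("w2");W=cloud(c);X=T();print(X.round(3))
H=cv2.cvtColor(c["frame"],cv2.COLOR_BGR2HSV)
L=(W-X[:3,3])@X[:3,:3]   # tool coords
for v in (60,120,180,230):
    u=np.arange(200,400,8);print(v,[(int(a),*(L[v,a,1:]*1000).round(0)) for a in u if L[v,a,2]<.05])
s=load("s1");s2=shot("scene","s2");W2=cloud(s2)
w=W2[125:205,183:234].reshape(-1,3);h=cv2.cvtColor(s2["frame"],cv2.COLOR_BGR2HSV)[125:205,183:234].reshape(-1,3)
m=(w[:,2]>.09)&(w[:,2]<.112)&(h[:,1]>120)&(h[:,0]>20)&(h[:,0]<80);print(cv2.minAreaRect((w[m][:,:2]*1000).astype(np.float32)),m.sum(),np.percentile(w[m][:,2],[50,95]))
cv2.imwrite("pics/c3.png",cv2.resize(s2["frame"][100:230,150:320],None,fx=4,fy=4,interpolation=cv2.INTER_CUBIC))
E
```

```text
[[-0.742 -0.67  -0.     0.568]
 [-0.67   0.742  0.    -0.172]
 [ 0.     0.    -1.     0.074]
 [ 0.     0.     0.     1.   ]]
60 [(224, np.float64(-15.0), np.float64(-36.0)), (232, np.float64(-12.0), np.float64(-37.0)), (240, np.float64(-9.0), np.float64(-28.0)), (248, np.float64(-6.0), np.float64(-29.0)), (256, np.float64(-2.0), np.float64(-29.0)), (264, np.float64(2.0), np.float64(-28.0)), (272, np.float64(5.0), np.float64(-28.0)), (280, np.float64(9.0), np.float64(-29.0)), (288, np.float64(12.0), np.float64(-30.0)), (296, np.float64(16.0), np.float64(-29.0)), (304, np.float64(19.0), np.float64(-31.0)), (312, np.float64(23.0), np.float64(-30.0)), (320, np.float64(26.0), np.float64(-29.0)), (328, np.float64(30.0), np.float64(-30.0)), (336, np.float64(33.0), np.float64(-30.0)), (344, np.float64(37.0), np.float64(-30.0)), (352, np.float64(41.0), np.float64(-29.0)), (360, np.float64(45.0), np.float64(-27.0)), (368, np.float64(48.0), np.float64(-28.0))]
120 [(224, np.float64(-16.0), np.float64(-36.0)), (232, np.float64(-12.0), np.float64(-37.0)), (240, np.float64(-11.0), np.float64(-4.0)
[... 1511 characters left out ...]
at64(-4.0)), (248, np.float64(-8.0), np.float64(29.0)), (256, np.float64(-2.0), np.float64(29.0)), (264, np.float64(4.0), np.float64(30.0)), (272, np.float64(10.0), np.float64(32.0)), (280, np.float64(16.0), np.float64(32.0)), (288, np.float64(22.0), np.float64(33.0)), (296, np.float64(27.0), np.float64(27.0)), (304, np.float64(30.0), np.float64(12.0)), (312, np.float64(34.0), np.float64(2.0)), (320, np.float64(39.0), np.float64(3.0)), (328, np.float64(42.0), np.float64(-6.0)), (336, np.float64(43.0), np.float64(-18.0)), (344, np.float64(44.0), np.float64(-28.0))]
((561.0219116210938, -156.62684631347656), (200.2803955078125, 69.22570037841797), 42.11893081665039) 283 [0.10023001 0.10990238]
```

View pics/c3.png

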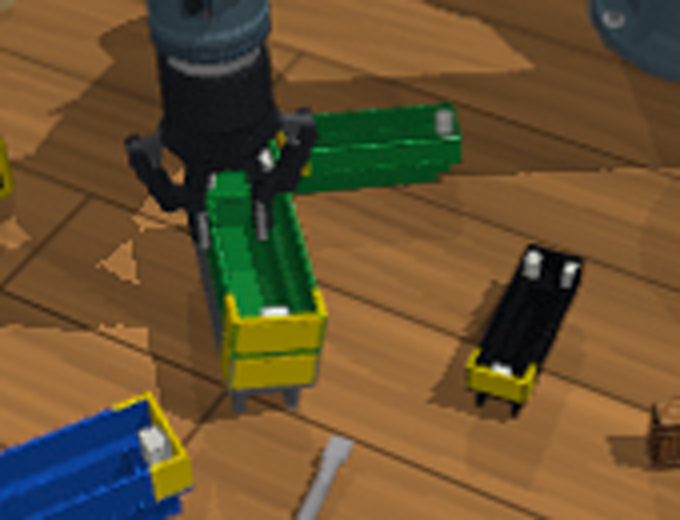

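The stack has been pushed about 15 mm along tool +y and the right finger is inside. I'll back out straight up, open, and measure again.

```bash
python3 -m handwheel '[[[-0.2,0,0,-2,0,0,0],[-0.2,0,0,-5,0,0,0],[1,0,1.5,-10,0,0,0],[1,0,1.5,-14,0,0,0],[1,0,1.5,-16,0,0,0],[1,0,1.5,-16,0,0,0],[1,0,1.5,-16,0,0,0]]]'
python3 - <<'E'
from h import *
M=T();c=shot("wrist","w3");print(M.round(4))
W=cloud(c);w=W.reshape(-1,3);L=(W-M[:3,3])@M[:3,:3]
m=(w[:,2]>.096)&(w[:,2]<.116)&(np.hypot(w[:,0]-.567,w[:,1]+.16)<.14)
r=cv2.minAreaRect((w[m][:,:2]*1000).astype(np.float32));print(r,m.sum(),np.percentile(w[m][:,2],[5,50,95]))
# rim heights left/right, and fingers' location
l=L.reshape(-1,3)
for lo,hi in((-45,-25),(25,45)):
  k=m&(l[:,1]*1000>lo)&(l[:,1]*1000<hi)&(l[:,0]>-.03)&(l[:,0]<.12); print(lo,np.percentile(w[k][:,2],[5,50,95]).round(4),np.percentile(l[k][:,1],[2,98]).round(4))
f=(l[:,2]<.03);
for s in(-1,1):
  k=f&(s*l[:,1]>0); print(s,np.percentile(l[k],[1,50,99],axis=0).round(3))
E
```

```text
time_s: 5.55
eef_pos: [0.5576, -0.1607, 0.2335]
eef_rot: [-0.001, -0.359, 0.933, 0.001]
wrist_force: [-0.3, 0.0, -0.2]
opening: 0.996
grasp_force: 0.0
[[-7.419e-01 -6.705e-01 -1.500e-03  5.576e-01]
 [-6.705e-01  7.419e-01  9.000e-04 -1.607e-01]
 [ 5.000e-04  1.600e-03 -1.000e+00  2.335e-01]
 [ 0.000e+00  0.000e+00  0.000e+00  1.000e+00]]
((567.9530029296875, -171.2318878173828), (199.97496032714844, 67.11013793945312), 41.8641242980957) 2568 [0.09641048 0.10396607 0.10538324]
-45 [0.0962 0.1032 0.1053] [-0.0449 -0.0271]Traceback (most recent call last):
  File "<stdin>", line 9, in <module>
    return _quantile_unchecked(
        a, q, axis, out, overwrite_input, method, keepdims, weights)
    return _ureduce(a,
                    func=_quantile_ureduce_func,
    ...<5 lines>...
                    overwrite_input=overwrite_input,
                    method=method)
    r = func(a, **kwargs)
    result = _quantile(arr,
                       quantiles=q,
    ...<2 lines>...
                       out=out,
                       weights=wgt)
    slices_having_nans = np.isnan(arr[-1, ...])
                                  ~~~^^^^^^^^^
IndexError: index -1 is out of bounds for axis 0 with size 0
```

View pics/w3.png

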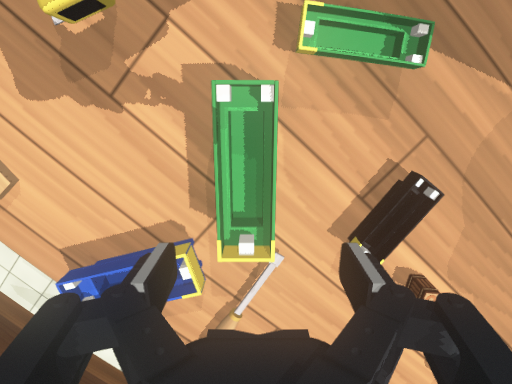

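The bin is back in its nest at (0.568, -0.171), rim level at 0.104, in the image at (246,170). I'll retry: centre, descend, and look before closing.

```bash
python3 -m handwheel '[[[1,-0.1,-1.5,4,0,0,0],[1,-0.1,-1.5,8,0,0,0],[1,-0.1,-1.5,11,0,0,0],[1,-0.1,-1.5,13,0,0,0],[1,-0.1,-1.5,15,0,0,0],[1,-0.1,-1.5,16.4,0,0,0],[1,-0.1,-1.5,16.4,0,0,0],[1,-0.1,-1.5,16.4,0,0,0]]]'
python3 - <<'E'
from h import *
M=T();c=shot("wrist","w4");print(M.round(4))
W=cloud(c);L=(W-M[:3,3])@M[:3,:3]
for v in(60,150,220):
  print(v,[(int(u),*(L[v,u,1:]*1000).round().astype(int).tolist()) for u in range(130,400,10) if L[v,u,2]<.06])
E
```

```text
time_s: 6.6
eef_pos: [0.5698, -0.1719, 0.0712]
eef_rot: [0.0, -0.359, 0.933, -0.001]
wrist_force: [-0.7, 0.9, -0.4]
opening: 1.001
grasp_force: 0.0
[[-7.419e-01 -6.705e-01  1.300e-03  5.698e-01]
 [-6.705e-01  7.419e-01 -7.000e-04 -1.719e-01]
 [-5.000e-04 -1.400e-03 -1.000e+00  7.120e-02]
 [ 0.000e+00  0.000e+00  0.000e+00  1.000e+00]]
60 [(190, -30, -34), (200, -27, -29), (210, -23, -25), (220, -18, -26), (230, -14, -25), (240, -10, -18), (260, 0, -18), (270, 5, -18), (280, 9, -18), (290, 14, -18), (300, 18, -23), (310, 23, -25), (320, 27, -25), (330, 31, -27), (340, 34, -33)]
150 [(200, -28, -33), (210, -27, -11), (220, -23, 0), (230, -18, 7), (240, -13, 31), (250, -6, 31), (260, 0, 31), (270, 7, 31), (280, 14, 31), (290, 21, 31), (300, 23, -1), (310, 29, -1), (320, 31, -17), (330, 32, -34)]
220 [(200, -30, -32), (210, -27, -22), (220, -25, -1), (230, -18, -1), (240, -14, 31), (250, -7, 32), (260, 1, 30), (270, 8, 30), (280, 16, 32), (290, 22, 23), (300, 25, -1), (310, 31, -4), (320, 31, -28)]
```

View pics/w4.png

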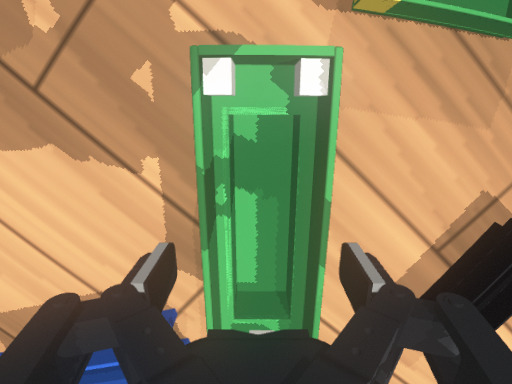

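The bin is centred between the fingers: walls at columns 195 to 340, fingertips at (160,260) and (358,260), both outside. I'll close in small steps this time.

```bash
python3 -m handwheel '[[[0.8,0,0,0,0,0,0],[0.7,0,0,0,0,0,0],[0.6,0,0,0,0,0,0],[0.5,0,0,0,0,0,0],[0.5,0,0,0,0,0,0],[0.5,0,0,0,0,0,0]]]'
```

```text
time_s: 7.4
eef_pos: [0.5691, -0.1714, 0.0708]
eef_rot: [-0.0, -0.359, 0.933, 0.0]
wrist_force: [-2.6, 2.7, 6.1]
opening: 0.756
grasp_force: 38.8
```

```bash
python3 -m handwheel '[[[0.4,0,0,0,0,0,0],[0.4,0,0,0,0,0,0],[0.4,0,0,0,0,0,0]]]'; python3 -c "
from h import *
c=shot('wrist','w5')"
```

```text
time_s: 7.78
eef_pos: [0.5691, -0.1714, 0.0711]
eef_rot: [0.0, -0.359, 0.933, 0.0]
wrist_force: [-3.1, 3.1, 7.6]
opening: 0.743
grasp_force: 64.4
```

View pics/w5.png

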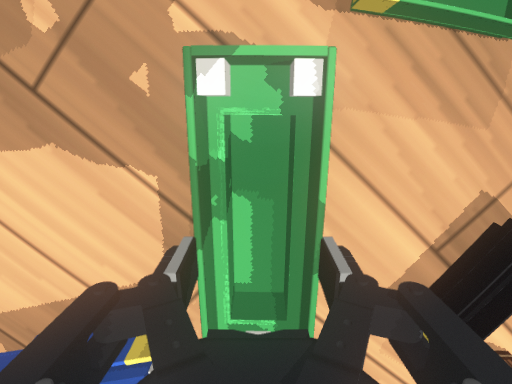

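Both pads now sit on the outer collar walls at (190,260) and (330,260), with 64 N. I'll lift.

```bash
python3 -m handwheel '[[[0.4,0,0,-0.5,0,0,0],[0.4,0,0,-1.5,0,0,0],[0.4,0,0,-3,0,0,0],[0.4,0,0,-5,0,0,0],[0.4,0,0,-8,0,0,0],[0.4,0,0,-12,0,0,0],[0.4,0,0,-16,0,0,0],[0.4,0,0,-18,0,0,0],[0.4,0,0,-18,0,0,0],[0.4,0,0,-18,0,0,0]]]'; python3 - <<'E'
from h import *
M=T();c=shot("wrist","w6");print(M.round(4),status.get_obs()["q"])
W=cloud(c);L=(W-M[:3,3])@M[:3,:3]
for v in(60,150,220):
  print(v,[(int(u),*(L[v,u,1:]*1000).round().astype(int).tolist()) for u in range(130,400,15)])
w=W.reshape(-1,3);m=(w[:,2]>.055)&(w[:,2]<.075)&(np.hypot(w[:,0]-.567,w[:,1]+.16)<.14)
print(m.sum(),cv2.minAreaRect((w[m][:,:2]*1000).astype(np.float32)) if m.sum() else 0)
s=shot("scene","s3");W=cloud(s);w=W[125:210,180:240].reshape(-1,3);m=(w[:,2]>.03)&(w[:,2]<.075);print(m.sum(),cv2.minAreaRect((w[m][:,:2]*1000).astype(np.float32)))
E
```

```text
time_s: 9.07
eef_pos: [0.5686, -0.1713, 0.2497]
eef_rot: [-0.0, -0.359, 0.933, 0.0]
wrist_force: [-0.7, 0.5, -3.2]
opening: 0.743
grasp_force: 66.7
[[-7.419e-01 -6.705e-01 -1.000e-03  5.686e-01]
 [-6.705e-01  7.419e-01  5.000e-04 -1.713e-01]
 [ 4.000e-04  1.000e-03 -1.000e+00  2.497e-01]
 [ 0.000e+00  0.000e+00  0.000e+00  1.000e+00]] [-4.92362542e-01  1.93586911e-01  1.51279879e+00 -1.13879615e-05
  1.43746815e+00 -2.79796289e+00]
60 [(130, -175, 249), (145, -155, 251), (160, -134, 250), (175, -113, 249), (190, -30, -33), (205, -25, -25), (220, -19, -24), (235, -12, -20), (250, -5, -19), (265, 2, -20), (280, 9, -20), (295, 16, -25), (310, 22, -26), (325, 28, -30), (340, 111, 249), (355, 123, 222), (370, 137, 210), (385, 152, 199)]
150 [(130, -190, 250), (145, -167, 248), (160, -145, 250), (175, -122, 249), (190, -33, -33), (205, -30, -10), (220, -23, -1), (235, -17, 29), (250, -6, 29), (265, 4, 30), (280, 14, 31), (295, 20, -2), (310, 29, -3), (325, 30, -34), (340, 120, 250), (355, 142, 249), (370, 164, 247), (385, 187, 249)]
220 [(130, -205, 249), (145, -181, 250), (160, -156, 249), (175, -132, 250), (190, -108, 247), (205, -30, -20), (220, -25, -1), (235, -18, 32), (250, -7, 30), (265, 4, 30), (280, 15, 31), (295, 22, -3), (310, 28, -17), (325, 106, 249), (340, 130, 249), (355, 154, 249), (370, 168, 226), (385, 201, 246)]
0 0
1148 ((545.0308227539062, -177.60653686523438), (386.7264709472656, 132.14706420898438), 21.32038116455078)
```

```bash
python3 -m handwheel '[[[0.4,-2,6,0,0,0,0],[0.4,-4,12,0,0,0,0],[0.4,-6.1,18,0,0,0,0],[0.4,-8.1,24,0,0,0,0],[0.4,-10.2,30,0,0,0,0],[0.4,-12.2,36,0,0,0,0],[0.4,-14.2,42,0,0,0,0],[0.4,-16.3,48,0,0,0,0],[0.4,-18,53,0,0,0,0],[0.4,-19.3,57,0,0,0,0]]]'
python3 -m handwheel '[[[0.4,0,0,0,0,0,0],[0.4,0,0,0,0,0,0]]]'
python3 - <<'E'
from h import *
print(T()[:3,3].round(4))
s=shot("scene","s4");W=cloud(s);w=W.reshape(-1,3)
d=w[:,:2]-[.568,-.1712];a=np.radians(42);x=d@[np.cos(a),np.sin(a)];y=d@[-np.sin(a),np.cos(a)]
m=(abs(x)<.14)&(abs(y)<.06)&(w[:,2]>.056)&(w[:,2]<.08)
r=cv2.minAreaRect((w[m][:,:2]*1000).astype(np.float32));print(m.sum(),r,np.percentile(w[m][:,2],[5,50,95]))
m=(abs(w[:,0]-.535)<.03)&(abs(w[:,1]-.169)<.03)&(w[:,2]>.046)&(w[:,2]<.06);print(m.sum(),w[m].mean(0),cv2.minAreaRect((w[m][:,:2]*1000).astype(np.float32)))
m=(abs(w[:,0]-.33)<.14)&(abs(w[:,1]-.38)<.14)&(w[:,2]>.01)&(w[:,2]<.12);print("clear?",m.sum())
E
```

```text
time_s: 10.42
eef_pos: [0.3281, 0.3825, 0.2493]
eef_rot: [-0.001, -0.36, 0.933, -0.0]
wrist_force: [-0.6, -0.2, -2.5]
opening: 0.747
grasp_force: 67.1
time_s: 10.68
eef_pos: [0.3298, 0.3801, 0.2494]
eef_rot: [-0.001, -0.359, 0.933, -0.001]
wrist_force: [0.5, -0.1, -3.7]
opening: 0.748
grasp_force: 67.3
[0.3298 0.3801 0.2494]
333 ((567.0713500976562, -169.5819091796875), (206.249755859375, 66.85540771484375), 41.89289474487305) [0.05697392 0.06488182 0.06886593]
62 [0.53454577 0.16920695 0.04833927] ((534.2234497070312, 168.5158233642578), (26.201005935668945, 25.405611038208008), 29.059383392333984)
clear? 0
```

The grey bin stayed put at (0.567,-0.170), yaw 42°. I'll set the green bin down here.

```bash
python3 -m handwheel '[[[0.4,0,0,6,0,0,0],[0.4,0,0,12,0,0,0],[0.4,0,0,16,0,0,0],[0.4,0,0,19,0,0,0],[0.4,0,0,20.5,0,0,0],[0.4,0,0,21.3,0,0,0],[0.4,0,0,21.4,0,0,0],[0.4,0,0,21.4,0,0,0]]]'
python3 -m handwheel '[[[0.6,0,0,0,0,0,0],[1,0,0,0,0,0,0],[1,0,0,0,0,0,0],[1,0,0,0,0,0,0],[1,0,0,-4,0,0,0],[1,0,0,-10,0,0,0],[1,0,0,-16,0,0,0],[1,0,0,-20,0,0,0]]]'
```

```text
time_s: 11.72
eef_pos: [0.3309, 0.3812, 0.0374]
eef_rot: [0.001, -0.359, 0.933, 0.0]
wrist_force: [-0.6, 0.3, -2.5]
opening: 0.743
grasp_force: 67.3
time_s: 12.72
eef_pos: [0.3308, 0.3812, 0.2397]
eef_rot: [0.002, -0.359, 0.933, 0.0]
wrist_force: [0.3, 0.3, -0.1]
opening: 0.998
grasp_force: 0.0
```

```bash
python3 -m handwheel '[[[1,-0.2,-6,0,0,0,10.5],[1,-0.4,-12,0,0,0,21],[1,-0.5,-18,1,0,0,31.5],[1,-0.7,-23,2,0,0,42],[1,-0.9,-27,3,0,0,52.5],[1,-0.9,-29.4,4,0,0,63],[1,-0.9,-29.4,4,0,0,73.5],[1,-0.9,-29.4,4,0,0,84],[1,-0.9,-29.4,4,0,0,94],[1,-0.9,-29.4,4,0,0,103]]]'
python3 -m handwheel '[[[1,0,0,0,0,0,0],[1,0,0,0,0,0,0]]]'
python3 - <<'E'
from h import *
M=T();c=shot("wrist","w7");print(M.round(4));W=cloud(c);w=W.reshape(-1,3)
m=(abs(w[:,0]-.535)<.04)&(abs(w[:,1]-.169)<.04)&(w[:,2]>.044)&(w[:,2]<.058)
r=cv2.minAreaRect((w[m][:,:2]*1000).astype(np.float32));print(m.sum(),r,np.median(w[m][:,2]))
print("shift cm",(M[:3,:3].T@(np.array([*np.array(r[0])/1000,.02])-M[:3,3])*100).round(2),"x yaw",np.degrees(np.arctan2(M[1,0],M[0,0])))
E
```

```text
time_s: 13.98
eef_pos: [0.5338, 0.1686, 0.1962]
eef_rot: [-0.0, 0.509, 0.861, -0.0]
wrist_force: [-0.4, 0.2, 0.1]
opening: 1.002
grasp_force: 0.0
time_s: 14.22
eef_pos: [0.5338, 0.1686, 0.1963]
eef_rot: [-0.0, 0.505, 0.863, -0.0]
wrist_force: [-0.0, -1.0, 0.3]
opening: 1.001
grasp_force: 0.0
[[-4.890e-01  8.723e-01 -1.000e-04  5.338e-01]
 [ 8.723e-01  4.890e-01 -0.000e+00  1.686e-01]
 [ 1.000e-04 -1.000e-04 -1.000e+00  1.963e-01]
 [ 0.000e+00  0.000e+00  0.000e+00  1.000e+00]]
532 ((532.7847290039062, 168.68418884277344), (25.910795211791992, 26.451396942138672), 35.382198333740234) 0.05057145798409879
shift cm [ 0.05 -0.09 17.63] x yaw 119.27655587680046
```

```bash
python3 -m handwheel '[[[1,0,-0.1,6,0,0,-4],[1,0,-0.1,11,0,0,-4],[1,0,-0.1,14.5,0,0,-4],[1,0,-0.1,16.5,0,0,-4],[1,0,-0.1,17.4,0,0,-4],[1,0,-0.1,17.4,0,0,-4],[0.4,0,-0.1,17.4,0,0,-4],[0,0,-0.1,17.4,0,0,-4],[-0.2,0,-0.1,17.4,0,0,-4],[-0.3,0,-0.1,17.4,0,0,-4]]]'
python3 -m handwheel '[[[-0.4,0,0,0,0,0,0],[-0.45,0,0,0,0,0,0],[-0.5,0,0,0,0,0,0],[-0.5,0,0,0,0,0,0],[-0.5,0,0,0,0,0,0]]]'
```

```text
time_s: 15.52
eef_pos: [0.5332, 0.1682, 0.0226]
eef_rot: [0.0, 0.476, 0.879, 0.0]
wrist_force: [0.5, 0.4, -0.1]
opening: 0.349
grasp_force: 0.0
time_s: 16.15
eef_pos: [0.5334, 0.1682, 0.0229]
eef_rot: [0.0, 0.476, 0.879, 0.0]
wrist_force: [-2.2, 0.3, 5.6]
opening: 0.277
grasp_force: 58.7
```

Block gripped. Next I carry it over the grey bin.

```bash
python3 -m handwheel '[[[-0.5,0,0,-4,0,0,0],[-0.5,0,0,-9,0,0,0],[-0.5,-3,-1.5,-14,0,0,-3],[-0.5,-8,-4,-17,0,0,-6],[-0.5,-13,-6.7,-17.5,0,0,-9],[-0.5,-18,-9.3,-17.5,0,0,-9],[-0.5,-23,-11.9,-17.5,0,0,-9],[-0.5,-28,-14.5,-17.5,0,0,-9],[-0.5,-30.3,-15.6,-17.5,0,0,-9],[-0.5,-30.3,-15.6,-17.5,0,0,-9]]]'
python3 -m handwheel '[[[-0.5,0,0,0,0,0,0],[-0.5,0,0,0,0,0,0]]]'
python3 - <<'E'
from h import *
M=T();c=shot("wrist","w8");print(M.round(4));W=cloud(c);w=W.reshape(-1,3)
d=w[:,:2]-[.568,-.1712];a=np.radians(42);x=d@[np.cos(a),np.sin(a)];y=d@[-np.sin(a),np.cos(a)]
m=(abs(x)<.13)&(abs(y)<.05)&(w[:,2]>.062)&(w[:,2]<.074)
# block held: tool coords
L=((W-M[:3,3])@M[:3,:3]).reshape(-1,3)
r=cv2.minAreaRect((w[m][:,:2]*1000).astype(np.float32));print(m.sum(),r,np.median(w[m][:,2]),[np.percentile(x[m],[1,99]),np.percentile(y[m],[1,99])])
s=shot("scene","s5");print(status.get_obs()["opening"])
cv2.imwrite("pics/c9.png",np.hstack([cv2.resize(c["frame"],(400,300)),cv2.resize(s["frame"][80:230,150:350],(400,300))]))
E
```

```text
time_s: 17.4
eef_pos: [0.5677, -0.1722, 0.1968]
eef_rot: [-0.0, 0.407, 0.913, 0.0]
wrist_force: [-1.1, -0.2, -1.1]
opening: 0.28
grasp_force: 59.4
time_s: 17.65
eef_pos: [0.5679, -0.1692, 0.1973]
eef_rot: [-0.0, 0.405, 0.914, 0.0]
wrist_force: [-0.0, 0.2, -0.9]
opening: 0.277
grasp_force: 59.4
[[-6.719e-01  7.406e-01 -2.000e-04  5.679e-01]
 [ 7.406e-01  6.719e-01  4.000e-04 -1.692e-01]
 [ 5.000e-04  1.000e-04 -1.000e+00  1.973e-01]
 [ 0.000e+00  0.000e+00  0.000e+00  1.000e+00]]
2176 ((568.7025146484375, -171.55825805664062), (200.65684509277344, 68.02626037597656), 41.99663162231445) 0.06804711651542927 [array([-0.09952444,  0.09944498]), array([-0.03365344,  0.03308027])]
0.27869012528026255
```

View pics/c9.png

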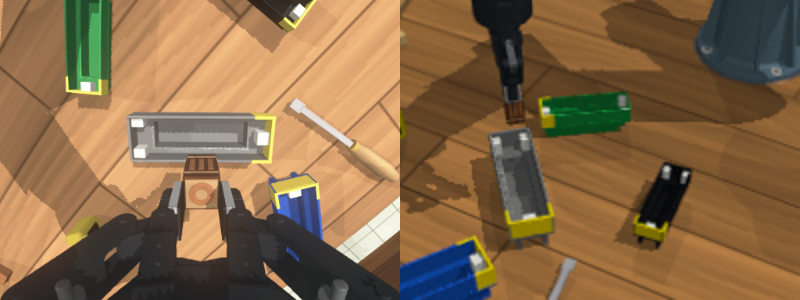

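The block hangs upright in the fingers (202,180), with the grey bin below at (200,138). I'll lower it into the tub.

```bash
python3 -m handwheel '[[[-0.5,-0.2,-0.1,3,0,0,0],[-0.5,-0.2,-0.1,7,0,0,0],[-0.5,-0.2,-0.1,11,0,0,0],[-0.5,-0.2,-0.1,14,0,0,0],[-0.5,-0.2,-0.1,16,0,0,0],[-0.5,-0.2,-0.1,16.6,0,0,0],[-0.5,-0.2,-0.1,16.9,0,0,0],[-0.5,-0.2,-0.1,17,0,0,0],[-0.5,-0.2,-0.1,17,0,0,0]]]'
```

```text
time_s: 18.88
eef_pos: [0.5691, -0.1734, 0.0283]
eef_rot: [0.001, 0.406, 0.914, -0.0]
wrist_force: [0.1, -1.1, -0.5]
opening: 0.276
grasp_force: 59.4
```

```bash
python3 -m handwheel '[[[-0.5,0,0,0.1,0,0,0],[-0.5,0,0,0.1,0,0,0],[-0.35,0,0,0.1,0,0,0],[-0.1,0,0,0.1,0,0,0],[0.1,0,0,0.1,0,0,0],[0.1,0,0,0.1,0,0,0],[0.1,0,0,-3,0,0,0],[0.1,0,0,-8,0,0,0],[0.1,0,0,-13,0,0,0],[1,0,0,-17,0,0,0]]]'
python3 - <<'E'
from h import *
M=T();c=shot("wrist","w9");print(M.round(4));W=cloud(c);w=W.reshape(-1,3)
d=w[:,:2]-[.5684,-.1714];a=np.radians(42);x=d@[np.cos(a),np.sin(a)];y=d@[-np.sin(a),np.cos(a)]
m=(abs(x)<.14)&(abs(y)<.06)&(w[:,2]>.062)&(w[:,2]<.074)
print(m.sum(),cv2.minAreaRect((w[m][:,:2]*1000).astype(np.float32)))
m=(abs(x)<.05)&(abs(y)<.022)&(w[:,2]>.047)&(w[:,2]<.06)
print(m.sum(),cv2.minAreaRect((np.c_[x,y][m]*1000).astype(np.float32)),np.percentile(w[m][:,2],[5,50,95]))
s=shot("scene","s6");w=cloud(s).reshape(-1,3)
m=(np.hypot(w[:,0]-.33,w[:,1]-.38)<.14)&(w[:,2]>.06)&(w[:,2]<.075)
r=cv2.minAreaRect((w[m][:,:2]*1000).astype(np.float32));print("green",m.sum(),r)
E
```

```text
time_s: 20.12
eef_pos: [0.5688, -0.1732, 0.1997]
eef_rot: [0.001, 0.406, 0.914, -0.0]
wrist_force: [0.1, -0.2, 0.4]
opening: 0.745
grasp_force: 0.0
[[-6.705e-01  7.419e-01  1.600e-03  5.688e-01]
 [ 7.419e-01  6.705e-01 -9.000e-04 -1.732e-01]
 [-1.700e-03  6.000e-04 -1.000e+00  1.997e-01]
 [ 0.000e+00  0.000e+00  0.000e+00  1.000e+00]]
2268 ((568.042724609375, -171.60011291503906), (199.90756225585938, 67.17550659179688), 41.97034454345703)
552 ((-0.998077392578125, -0.3920297622680664), (25.728084564208984, 26.54513168334961), 89.6753921508789) [0.04857722 0.05437898 0.05566557]
green 350 ((330.9221496582031, 380.7567443847656), (204.76324462890625, 71.21524047851562), 41.782752990722656)
```

The block stands at the centre of the tub (offset about 1 mm) and the grey bin is unmoved. I'll fetch the green bin.

```bash
python3 -m handwheel '[[[1,5.7,2,0,0,0,-10],[1,11.5,4,0,0,0,-20],[1,17.3,6,0,0,0,-30],[1,23,8,0,0,0,-40],[1,28.8,10,0,0,0,-50],[1,34.5,12,0,0,0,-60],[1,40,14,0,0,0,-70],[1,46,16,0,0,0,-80],[1,52,18,0,0,0,-90],[1,57,19.5,0,0,0,-90]]]'
python3 -m handwheel '[[[1,0,0,0,0,0,0],[1,0,0,0,0,0,0]]]'
python3 - <<'E'
from h import *
M=T();c=shot("wrist","w10");print(M.round(4));W=cloud(c);w=W.reshape(-1,3)
m=(np.hypot(w[:,0]-.331,w[:,1]-.381)<.14)&(w[:,2]>.062)&(w[:,2]<.074)
r=cv2.minAreaRect((w[m][:,:2]*1000).astype(np.float32));print(m.sum(),r)
print("shift",(M[:3,:3].T@(np.array([*np.array(r[0])/1000,.037])-M[:3,3])*100).round(2),"yaw",np.degrees(np.arctan2(M[1,0],M[0,0])))
E
```

```text
time_s: 21.48
eef_pos: [0.3294, 0.3824, 0.1968]
eef_rot: [-0.0, -0.36, 0.933, -0.0]
wrist_force: [0.3, 0.4, -0.5]
opening: 1.001
grasp_force: 0.0
time_s: 21.72
eef_pos: [0.3305, 0.3803, 0.1966]
eef_rot: [-0.001, -0.36, 0.933, -0.0]
wrist_force: [-0.3, -0.1, -0.6]
opening: 0.999
grasp_force: 0.0
[[-7.413e-01 -6.712e-01 -8.000e-04  3.305e-01]
 [-6.712e-01  7.413e-01 -1.100e-03  3.803e-01]
 [ 1.400e-03 -3.000e-04 -1.000e+00  1.966e-01]
 [ 0.000e+00  0.000e+00  0.000e+00  1.000e+00]]
2148 ((330.54278564453125, 380.9190673828125), (200.060791015625, 66.79219818115234), 41.75654602050781)
shift [-0.07  0.05 15.96] yaw -137.84079363611468
```

```bash
python3 -m handwheel '[[[1,-0.1,0,6,0,0,0],[1,-0.1,0,11,0,0,0],[1,-0.1,0,14,0,0,0],[1,-0.1,0,15.5,0,0,0],[1,-0.1,0,16,0,0,0],[1,-0.1,0,16,0,0,0],[0.8,-0.1,0,16,0,0,0],[0.7,-0.1,0,16,0,0,0],[0.6,-0.1,0,16,0,0,0],[0.5,-0.1,0,16,0,0,0]]]'
python3 -m handwheel '[[[0.5,0,0,0,0,0,0],[0.4,0,0,0,0,0,0],[0.4,0,0,0,0,0,0],[0.4,0,0,0,0,0,0],[0.4,0,0,-1,0,0,0],[0.4,0,0,-4,0,0,0],[0.4,0,0,-9,0,0,0],[0.4,0,0,-15,0,0,0],[0.4,0,0,-20,0,0,0],[0.4,0,0,-22,0,0,0]]]'
```

```text
time_s: 23.02
eef_pos: [0.3318, 0.3819, 0.0382]
eef_rot: [0.0, -0.359, 0.933, 0.0]
wrist_force: [-3.2, 0.6, 6.2]
opening: 0.756
grasp_force: 28.8
time_s: 24.28
eef_pos: [0.3327, 0.3819, 0.2612]
eef_rot: [0.003, -0.359, 0.933, 0.001]
wrist_force: [-0.1, -0.1, -3.8]
opening: 0.732
grasp_force: 66.7
```

```bash
python3 -m handwheel '[[[0.4,2,-5.7,0,0,0,10],[0.4,4,-11.4,0,0,0,20],[0.4,5.9,-17.1,0,0,0,30],[0.4,7.9,-22.8,0,0,0,40],[0.4,9.8,-28.4,0,0,0,50],[0.4,11.8,-34,0,0,0,60],[0.4,13.8,-40,0,0,0,70],[0.4,15.8,-45.5,0,0,0,80],[0.4,17.7,-51.1,0,0,0,90],[0.4,19.7,-56.8,0,0,0,100]]]'
python3 -m handwheel '[[[0.4,0,0,0,0,0,10],[0.4,0,0,0,0,0,20],[0.4,0,0,0,0,0,30],[0.4,0,0,0,0,0,40],[0.4,0,0,0,0,0,50],[0.4,0,0,0,0,0,60],[0.4,0,0,0,0,0,70],[0.4,0,0,0,0,0,80],[0.4,0,0,0,0,0,80],[0.4,0,0,0,0,0,80]]]'
cat > fit.py <<'E'
from h import *
M=T();c=shot("wrist","wf");print(M[:3].round(4));W=cloud(c);w=W.reshape(-1,3);L=(W-M[:3,3])@M[:3,:3]
h=cv2.cvtColor(c["frame"],cv2.COLOR_BGR2HSV)
# held bin rim (tool z about -.033): left/right edges per row
k=(L[...,2]<-.026)&(L[...,2]>-.045)&(h[...,1]>100)
r=cv2.minAreaRect((L[k][:,:2]*1000).astype(np.float32));print("held tool mm",k.sum(),r,np.median(L[k][:,2]))
for v in(70,110,150,190):
  u=np.where(k[v])[0]
  if len(u):print(v,(L[v,u[[0,-1]]]*1000).round(1).tolist())
E
python3 fit.py
```

```text
time_s: 25.52
eef_pos: [0.5664, -0.174, 0.2571]
eef_rot: [-0.0, 0.487, 0.874, -0.0]
wrist_force: [1.2, 0.5, -2.4]
opening: 0.733
grasp_force: 66.8
time_s: 26.78
eef_pos: [0.5661, -0.1721, 0.2571]
eef_rot: [-0.0, 0.933, 0.361, -0.0]
wrist_force: [-0.3, -0.2, -2.6]
opening: 0.731
grasp_force: 66.8
[[ 7.397e-01  6.730e-01 -6.000e-04  5.661e-01]
 [ 6.730e-01 -7.397e-01  2.000e-04 -1.721e-01]
 [-3.000e-04 -6.000e-04 -1.000e+00  2.571e-01]]
held tool mm 5085 ((21.052608489990234, 5.845302581787109), (160.4606170654297, 75.8703842163086), 0.3471125662326813) -0.02948871538572676
70 [[91.1, -31.3, -28.5], [91.0, 34.4, -29.4]]
110 [[73.6, -30.9, -28.9], [73.7, 34.3, -28.8]]
150 [[55.0, -30.8, -28.6], [55.1, 34.0, -29.1]]
190 [[35.3, -30.8, -29.9], [35.4, 33.7, -30.0]]
```

The held bin is centred within 2 mm and yawed 42.3°. I'll lower it to just above the ledges.

```bash
python3 -m handwheel '[[[0.4,0.1,0.1,3,0,0,0],[0.4,0.1,0.1,7,0,0,0],[0.4,0.1,0.1,10,0,0,0],[0.4,0.1,0.1,12,0,0,0],[0.4,0.1,0.1,13.5,0,0,0],[0.4,0.1,0.1,13.5,0,0,0],[0.4,0.1,0.1,13.5,0,0,0]]]'
```

```text
time_s: 27.7
eef_pos: [0.5685, -0.1726, 0.1234]
eef_rot: [0.001, 0.933, 0.359, 0.001]
wrist_force: [0.5, 0.4, -1.9]
opening: 0.732
grasp_force: 66.9
```

```bash
python3 -m handwheel '[[[0.4,0,0,0.5,0,0,0],[0.4,0,0,1,0,0,0],[0.4,0,0,1.5,0,0,0],[0.4,0,0,1.9,0,0,0],[0.4,0,0,2.2,0,0,0],[0.4,0,0,2.3,0,0,0],[0.4,0,0,2.3,0,0,0]]]'
```

```text
time_s: 28.58
eef_pos: [0.5678, -0.1723, 0.0993]
eef_rot: [0.0, 0.933, 0.359, 0.0]
wrist_force: [-0.4, -0.8, -2.7]
opening: 0.728
grasp_force: 66.8
```

```bash
python3 -m handwheel '[[[0.4,0,0,0.1,0,0,0],[0.4,0,0,0.2,0,0,0],[0.4,0,0,0.2,0,0,0],[0.4,0,0,0.2,0,0,0]]]'; python3 fit.py
```

```text
time_s: 29.08
eef_pos: [0.5682, -0.1725, 0.0987]
eef_rot: [0.0, 0.933, 0.359, 0.0]
wrist_force: [-2.6, 1.4, 5.7]
opening: 0.728
grasp_force: 69.0
[[ 7.419e-01  6.705e-01  8.000e-04  5.682e-01]
 [ 6.705e-01 -7.419e-01 -6.000e-04 -1.725e-01]
 [ 2.000e-04  1.000e-03 -1.000e+00  9.870e-02]]
held tool mm 5663 ((22.12579345703125, 1.0516166687011719), (89.12831115722656, 159.98585510253906), 88.88150024414062) -0.029539512092529533
70 [[91.0, -30.3, -28.8], [90.9, 33.7, -30.2]]
110 [[73.6, -30.9, -28.9], [73.7, 34.0, -29.9]]
150 [[55.0, -31.3, -28.3], [55.2, 33.9, -29.7]]
190 [[35.0, -31.0, -28.9], [35.0, 34.0, -28.7]]
```

Contact is made and the rim is at 0.128 m, as expected. I'll release and rise.

```bash
python3 -m handwheel '[[[0.5,0,0,0.1,0,0,0],[0.6,0,0,0.1,0,0,0],[0.8,0,0,0.1,0,0,0],[1,0,0,0.1,0,0,0],[1,0,0,0.1,0,0,0],[1,0,0,-2,0,0,0],[1,0,0,-6,0,0,0],[1,0,0,-12,0,0,0],[1,0,0,-18,0,0,0],[1,0,0,-18,0,0,0]]]'
python3 - <<'E'
from h import *
M=T();c=shot("wrist","w12");w=cloud(c).reshape(-1,3)
h=cv2.cvtColor(c["frame"],cv2.COLOR_BGR2HSV).reshape(-1,3)
m=(np.hypot(w[:,0]-.568,w[:,1]+.171)<.14)&(w[:,2]>.122)&(w[:,2]<.135)
print(m.sum(),cv2.minAreaRect((w[m][:,:2]*1000).astype(np.float32)),np.percentile(w[m][:,2],[5,50,95]))
A=np.c_[w[m][:,:2]-[.568,-.171],np.ones(m.sum())];print("slope",np.linalg.lstsq(A,w[m][:,2],rcond=None)[0])
y=m&(h[:,0]>22)&(h[:,0]<34)&(h[:,1]>150);print("yellow",w[y].mean(0),y.sum())
s=shot("scene","s7");cv2.imwrite("pics/c10.png",np.hstack([cv2.resize(c["frame"],(400,300)),cv2.resize(s["frame"][80:230,150:350],(400,300))]))
E
```

```text
time_s: 30.38
eef_pos: [0.5706, -0.1737, 0.2841]
eef_rot: [0.004, 0.933, 0.359, 0.004]
wrist_force: [0.2, -0.9, 0.2]
opening: 1.002
grasp_force: 0.0
1727 ((570.7401123046875, -173.56948852539062), (199.29000854492188, 66.8066635131836), 41.67462921142578) [0.12426335 0.1281155  0.12940548]
slope [0.00071326 0.0036563  0.1277978 ]
yellow [ 0.49902464 -0.23744767  0.12453998] 62
```

View pics/c10.png

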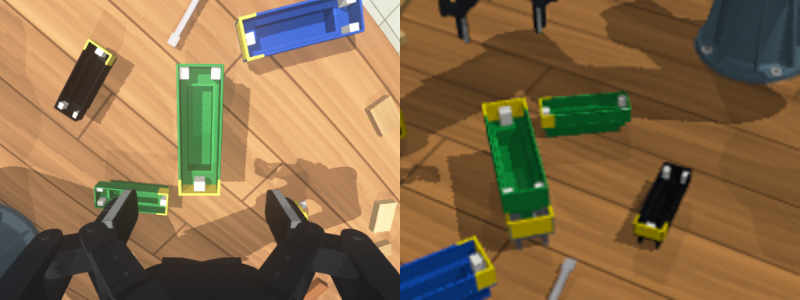

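The green bin rests level on the grey one, with its yellow end at (200,187) in the wrist view opposite the grey bin's yellow end at (530,220) in the composite. Rim height is 128 mm, offset is about 3 mm, and the gouge is untouched.

```bash
python3 -c "
from bench import ctrl
print(ctrl.hand_in())"
```

```text
the job is handed in; nothing more can be done
None
```

I handed the job in at about 30 s, with no verdict returned: the block stands upright in the grey bin and the green bin rests level on the ledges above it, turned half a turn; my first grip missed and briefly shoved the bins about 15 mm, but the grey bin measured back within 2 mm of its start.

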